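Find the full sample box by its weight and pack it

ROBOT

A 6-joint arm with a two-finger parallel gripper is mounted at the origin on the work surface. World frame = base frame: x ahead of the robot, y to its left, z up, the work surface at z = 0. Lengths are in mm, angles in rad, forces in N, time in s.
With the tool pointing down it reaches from about 325 to 900 mm from the base axis. Payload 6.1 kg.
Tool frame: the origin (TCP) lies on the mounting face of the last link; the fingertips stand 182 mm ahead of it and the grasp point (between the pads) lies 164 mm ahead of it; z points along the fingers, y is the line along which they close (so a half turn about z gives the same grasp; the last joint's range is limited). The gripper opens to 87 mm and grips with 3 to 60 N. Pads are 19 mm wide; open, the fingers measure 117 mm over their backs; the gripper's body (75 mm by 190 mm) begins 51 mm behind the grasp point.
Start: joints at [-0.126, 0.22, 1.526, -0, 1.395, -0.126], TCP at [624.994, -0.003, 404.738] pointing down, gripper open.
Joint ranges: [-2.98, 2.98], [-0.91, 2.08], [0.09, 2.57], [-1.24, 4.39], [0.2, 2.65], [-2.68, 2.68]. Speed limits (rad/s): [2.57, 2.57, 3.01, 3.14, 3.14, 3.14].

INTERFACE

Orientations are given as a unit quaternion [x, y, z, w].
In Python, from bench import manip gives the robot as it stands.
- The arm moves only by the tool apply_moves, never from a script. Its argument "deltas" is a list of rows, each an object with "offset": the shift along the world's x, y, z as a fraction of full scale, a list of three; "delta_rot": the turn, a rotation vector about the world's x, y, z as a fraction of full scale, a list of three. In form: [{"offset": [dx, dy, dz], "delta_rot": [wx, wy, wz]}, ...]. A call has 1 to 12 rows; each row shifts and turns the commanded pose from where the row before left it; what a row does not reach is not made up. Full scale, the value 1, is 10 cm for a shift and 180 degrees for a turn. A row lasts 1/8 s, in which the tool goes at most 62.5 mm and 10.7 degrees, less where a joint would pass 70% of its speed; a pose out of reach is approached as far as the arm can. A call with a number of a shift or a turn outside -1 to 1 is refused whole. A call with a gripper value outside its range is refused whole. "claw" is the opening, from -1 (shut) to 1 (fully open), set as the call begins (left out, the last holds). The fingers move at their own pace and stop on an object; "force" is the grip in N (left out, the last holds). Time passes only in rows, so rows that do not move let the fingers close. It gives the time, the measured TCP pose, the force, the opening and the grip force at its end, in the units of the state.
- manip.read_state(): the state, without advancing time (a new reading comes with each control period).
- manip.snapshot(name): name is "scene" or "side" or "wrist"; returns (picture, depth): 400x640x3 uint8, red, green, blue; 400x640 float32, mm along the optical axis (not along the pixel's ray), 0 where there is no reading.
- manip.get_calibration(name): a dict with "fov_y" (degrees; the focal length in pixels is half the picture's height over the tangent of half this angle, whatever the lens; pixels are square), "cx", "cy" (the principal point, pixels), "view" (4x4, takes a point from world to camera coordinates). Camera axes: x right, y down, z forward; pixel columns grow to the right and rows downward; lengths in mm; the calibration is good to about 2 mm. A picture is of the moment at which its call begins: read the wrist's pose just before it. get_calibration takes no time and is no camera call; for the wrist camera it gives the pose at the moment of the call.
- manip.close_job(): hands the job in; it is judged then, once.
Trained networks look in the newest picture that a camera, given by its name, has taken for a name from the list of things; names that differ only in an ending like _2 or _b are one class to them, and where a whole thing is asked for, a point or a joint stands for the part that bears it (a point fixed in the world has none). Each returns a list of dicts, best first, with "p" (0 to 1); they miss things now and then, are a little off and sometimes report something else, mostly with a low value. They report only what shows in the picture. A call takes as long as a camera call. They do not tell look-alikes from the thing itself.
- manip.silhouettes(camera, target): "mask" (400x640 bool, what is visible of it) and "box" ([left, top, right, bottom] in pixels, round what is visible of it).
The state is a dict: "t": time; "joint_positions": joint angles; "qd": joint speeds; "joint_torque": joint torques, N m; "ee_pos": TCP position; "ee_rot": TCP orientation; "contact_force": force on the tool from outside, world axes, zero at the start; "ft_torque": the same for the moment, N m; "width": finger opening in mm; "grip_force": force on a finger pad.
Only numpy, scipy, OpenCV 4.12 (cv2) and the standard library are available. Lean on these libraries where they do the work, as an engineer would, in place of code of your own. Each camera call takes 0.05 s, during which the arm holds its last target. There are 200 camera calls.

TASK

One of the three look-alike sample boxes on the steel tray is full and much heavier than the other two, which are empty: feel which it is, stand it on the sprung floor of the transport case, and then shut the case's lid fully. Leave the two empty boxes standing on the tray, keep all the boxes upright throughout, set every box right down before letting go of it rather than dropping it, and do not shift or knock over the bottle, the tube pack or the glove box.

Things in the scene. Friction and masses are not known exactly. Their poses are not given: they have to be found in the camera images.
- box_a: One of three identical closed white sample boxes, 84 (x) x 60 (y) x 58 mm, with a grip rib on its top along its x axis: 60 long, 22 wide, 26 mm high (top 84 mm above the underside). Origin at the centre of the underside, z up. An empty one weighs about 0.15 kg, the full one 0.45 to 0.65 kg, balanced about its centre; any of the three may be the full one.
- box_b: One of three identical closed white sample boxes, 84 (x) x 60 (y) x 58 mm, with a grip rib on its top along its x axis: 60 long, 22 wide, 26 mm high (top 84 mm above the underside). Origin at the centre of the underside, z up. An empty one weighs about 0.15 kg, the full one 0.45 to 0.65 kg, balanced about its centre; any of the three may be the full one.
- box_c: One of three identical closed white sample boxes, 84 (x) x 60 (y) x 58 mm, with a grip rib on its top along its x axis: 60 long, 22 wide, 26 mm high (top 84 mm above the underside). Origin at the centre of the underside, z up. An empty one weighs about 0.15 kg, the full one 0.45 to 0.65 kg, balanced about its centre; any of the three may be the full one.
- tray: Fixed low steel tray, 300 (x) x 280 (y) mm, rim 12 mm high, floor 4 mm thick; origin at the centre of its underside. The boxes and the bottle stand on its floor, one in each quarter, in any order.
- case: Fixed grey transport case, open at the top, outside 126 (x) x 116 (y) x 114 mm high, walls 6 mm; origin at the centre of its underside. A box fits with its x axis along the case's x axis (either way round). It stands to the left or the right of the tray; its lid is hinged on its +x rim.
- cradle (a joint): Sprung floor plate of the case, 110 x 100 mm: 0 = up, positive = pushed down (m), at most 0.006. A full box resting on it sinks it by over 4 mm, an empty one does not move it.
- cradle_top (a point): Centre of the top face of the sprung floor; 21 mm above the case's underside while up.
- lid (a joint): Case lid angle (rad): 0 = shut flat on the rim, 1.57 = upright. Starts open. The hinge is stiff, so the lid stays where it is left. It covers the case's top and is 8 mm thick.
- lid_hinge (a point): Point on the lid's hinge line, at the middle of the case's +x rim; the hinge line runs along the case's y axis.
- lid_handle (a point): Grip point of the small knob on the lid's outer face near its free edge.
- bottle: Bystander: green bottle standing on the tray, 60 mm across, 165 mm high; origin at the centre of its underside. Leave alone.
- tube_pack: Bystander: foam block full of capped tubes, 124 x 124 x 96 mm; origin at the centre of its underside. Stands on the other side of the tray from the case. Leave alone.
- glove_box: Bystander: cardboard glove box, 70 (x) x 200 (y) x 80 mm with the glove (blue) sticking out, beyond the tray; origin at the centre of its underside. Leave alone.
Things that resemble listed ones, but are neither listed nor needed, are in the scene too. What is shaped like the case but red is not meant.

How it is judged:
By the outcome, as a careful person would: the job done as asked, in the order asked, and still so for the second after the job is handed in, with the robot touching nothing.
It also fails if it takes over 72 s, if anything falls off the work surface, if the arm or the gripper's body presses on something with over 40 N, if the wrist force passes 120 N, or if a joint passes its speed limit or range.

## Working session

There is one attempt and no reset: what is moved stays moved. The work goes in short steps, Python scripts to look and compute and a tool call to move; the robot and the scene stay as the last step left them, time stands still between calls to the robot, and variables do not carry over. Pictures are saved under pics/ and viewed, at most 10 in all, crops included, and the job is handed in when it is done.

Besides the shell and the picture viewer there is one more tool, called after "Call:" as name(argument=value, ...) on one line, values as JSON. apply_moves: Moves the arm, as the interface text tells. Its arguments: {"type":"object","properties":{"deltas":{"type":"array","items":{"type":"object","properties":{"offset":{"type":"array","items":{"type":"number"}},"delta_rot":{"type":"array","items":{"type":"number"}}}}},"claw":{"type":"number"},"force":{"type":"number"}},"required":["deltas"]}

```bash
mkdir -p pics
cat > h.py <<'E'
import numpy as np, cv2
from bench import manip
def snap(n):
    c=manip.get_calibration(n); im,d=manip.snapshot(n); return im,d,c
def cloud(d,c):
    f=200/np.tan(np.radians(c["fov_y"])/2)
    v,u=np.mgrid[0:400,0:640]
    P=np.stack([(u-c["cx"])/f*d,(v-c["cy"])/f*d,d,np.ones_like(d)],-1)
    W=P@np.linalg.inv(np.array(c["view"])).T
    W=W[...,:3]; W[d<=0]=np.nan
    return W
E
python3 - <<'E'
from h import *
ims=[]
for n in ["scene","side"]:
    im,d,c=snap(n); W=cloud(d,c); np.savez(n,im=im,W=W); ims.append(im)
    print(n,{k:c[k] for k in("fov_y","cx","cy")},np.round(np.linalg.inv(c["view"]),2).tolist())
    for t in ["box_a","tray","case","lid","lid_handle","bottle","tube_pack","glove_box"]:
        for r in manip.silhouettes(n,t):
            P=W[r["mask"]]; P=P[~np.isnan(P[:,0])]
            if r["p"]>.3 and len(P): print(t,round(r["p"],2),r["box"],np.round(np.percentile(P,[2,50,98],axis=0)).tolist())
cv2.imwrite("pics/a.png",cv2.resize(np.vstack(ims),None,fx=.75,fy=.75)[:,:,::-1])
print(manip.read_state())
E
```

```text
scene {'fov_y': 46.47557825330153, 'cx': 314.41457842889395, 'cy': 198.9036999977709} [[-0.31, 0.81, -0.5, 1125.54], [0.95, 0.27, -0.16, 118.79], [0.0, -0.52, -0.85, 1171.78], [0.0, 0.0, 0.0, 1.0]]
box_a 0.98 [355.3, 193.8, 389.7, 234.1] [[415.0, 34.0, 4.0], [475.0, 70.0, 62.0], [503.0, 104.0, 91.0]]
box_a 0.74 [348.5, 232.3, 377.4, 273.1] [[542.0, 49.0, 13.0], [598.0, 79.0, 63.0], [627.0, 107.0, 91.0]]
box_a 0.66 [198.9, 153.0, 248.4, 196.9] [[438.0, -432.0, 6.0], [558.0, -312.0, 199.0], [600.0, -258.0, 243.0]]
box_a 0.52 [309.8, 194.6, 333.0, 223.0] [[456.0, -104.0, 5.0], [501.0, -60.0, 57.0], [647.0, -32.0, 310.0]]
tray 0.6 [281.5, 179.7, 399.5, 294.7] [[375.0, -131.0, 0.0], [586.0, 22.0, 5.0], [675.0, 149.0, 15.0]]
case 0.89 [144.7, 132.5, 209.1, 202.2] [[434.0, -555.0, 5.0], [515.0, -480.0, 121.0], [556.0, -434.0, 165.0]]
case 0.7 [200.4, 148.4, 272.3, 220.0] [[422.0, -365.0, 7.0], [542.0, -299.0, 90.0], [593.0, -242.0, 241.0]]
case 0.67 [150.2, 197.0, 219.7, 269.7] [[623.0, -433.0, 8.0], [703.0, -364.0, 121.0], [754.0, -315.0, 164.0]]
case 0.57 [209.1, 90.4, 266.9, 155.2] [[238
[... 3750 characters left out ...]
([-1.26118015e-01,  2.20361702e-01,  1.52650203e+00,  2.99352823e-05,
        1.39471104e+00, -1.26097225e-01]), 'qd': array([ 2.08993232e-03,  9.49072384e-05, -1.08264024e-03, -9.29304726e-04,
       -5.12647035e-04, -1.05072915e-03]), 'joint_torque': array([ 5.37160049e-04, -4.94551027e+01, -3.87714887e+01,  7.01667555e-02,
        4.67170682e-02,  3.58382806e-06]), 'ee_pos': array([ 6.24988513e+02, -8.86341039e-03,  4.04760309e+02]), 'ee_rot': array([ 7.07115985e-01,  7.07097577e-01,  1.71225006e-05, -1.96248594e-06]), 'contact_force': array([ 0.08470265, -0.59356883,  0.95144663]), 'ft_torque': array([-0.01898188,  0.04515204,  0.006755  ]), 'grip_force': 0.0, 'width': 87.01012560455169}
```

View pics/a.png

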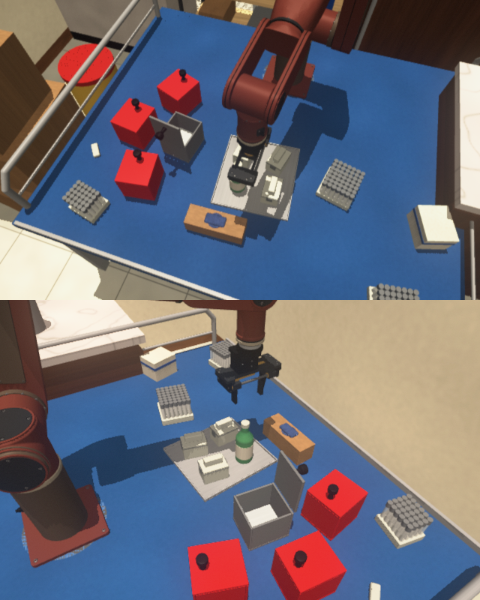

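The picture shows the grey open case right of the tray (scene ≈(243,180) full-res), with its lid upright on the far side. Three red closed cases stand around it. The boxes are at three quarters of the tray and the bottle at the fourth. Next I fit the poses.

```bash
cat > fit.py <<'E'
from h import *
def fit(P,name):
    P=P[:,:2].astype(np.float32)
    r=cv2.minAreaRect(P); print(name,len(P),"c",np.round(P.mean(0),1),"rect",np.round(r[0],1),np.round(r[1],1),round(r[2],1), "med",np.round(np.median(P,0),1))
def sel(W,x0,x1,y0,y1,z0,z1):
    P=W.reshape(-1,3); P=P[~np.isnan(P[:,0])]
    return P[(P[:,0]>x0)&(P[:,0]<x1)&(P[:,1]>y0)&(P[:,1]<y1)&(P[:,2]>z0)&(P[:,2]<z1)]
E
python3 - <<'E'
from fit import *
for n in ["scene","side"]:
    W=np.load(n+".npz")["W"]; print(n)
    for nm,x0,x1,y0,y1 in [("near left",390,520,10,130),("far left",525,650,10,130),("near right",390,520,-125,-10)]:
        fit(sel(W,x0,x1,y0,y1,80,95),nm+" rib")
        fit(sel(W,x0,x1,y0,y1,52,95),nm+" top")
    fit(sel(W,530,660,-130,-10,60,175),"bottle")
    fit(sel(W,410,575,-375,-230,108,119),"case rim")
    fit(sel(W,410,575,-375,-230,15,27),"cradle")
    fit(sel(W,410,535,-375,-230,100,119),"case rim nolid")
    L=sel(W,520,640,-400,-220,118,260); 
    for z in range(120,260,12):
        Q=L[(L[:,2]>=z)&(L[:,2]<z+12)]
        if len(Q): print(z,len(Q),np.round(np.percentile(Q,[3,50,97],axis=0)[:,:2],0).tolist())
    # lid plane
    Q=L[(L[:,0]<575)]; c=Q.mean(0); u,s,v=np.linalg.svd(Q-c); print("lid plane",c.round(1),v[2].round(3),s.round())
E
```

```text
scene
near left rib 166 c [459.4  68.5] rect [456.5  68.7] [22.  63.6] 76.0 med [459.7  68.3]
near left top 641 c [463.9  69.1] rect [456.4  68.7] [62.1 93.9] 75.2 med [466.3  69.4]
far left rib 184 c [584.5  77.5] rect [582.8  77.4] [60.1 21.6] 3.1 med [584.8  77.5]
far left top 736 c [588.3  77.8] rect [582.9  77.1] [91.4 61.9] 2.5 med [590.4  78.3]
near right rib 7 c [483.7 -73.3] rect [482.8 -72.9] [ 1.8 17.1] 85.1 med [482.7 -73.3]
near right top 140 c [489.4 -74.3] rect [482.9 -64.4] [62.9 50.3] 76.8 med [493.8 -81.6]
bottle 121 c [609.5 -44.7] rect [603.1 -49.4] [41.6 43.3] 32.5 med [616.2 -42.9]
case rim 266 c [ 463.6 -289.3] rect [ 488.3 -305.4] [118.9 135.8] 82.5 med [ 447.  -271.3]
cradle 351 c [ 473.2 -301.9] rect [ 487.4 -304.4] [116.6 126.9] 82.0 med [ 457.3 -304.7]
case rim nolid 347 c [ 452.5 -290.5] rect [ 473.9 -304. ] [120.  104.8] 81.3 med [ 435.4 -276.8]
120 207 [[553.0, -385.0], [625.0, -346.0], [639.0, -263.0]]
132 57 [[552.0, -337.0], [558.0, -295.0], [563.0, -258.0]]
144 60 [[548.0, -369.0], [559.0, -293.0], [564.0, -258.0]]
156 75 [[549.0, -370.0], [558.0, -
[... 1442 characters left out ...]
-353.0], [639.0, -269.0]]
132 140 [[540.0, -372.0], [546.0, -322.0], [554.0, -262.0]]
144 161 [[540.0, -387.0], [548.0, -328.0], [638.0, -262.0]]
156 179 [[541.0, -389.0], [548.0, -331.0], [639.0, -264.0]]
168 163 [[541.0, -372.0], [548.0, -322.0], [556.0, -263.0]]
180 161 [[541.0, -372.0], [548.0, -321.0], [557.0, -261.0]]
192 181 [[542.0, -372.0], [548.0, -326.0], [571.0, -263.0]]
204 253 [[542.0, -372.0], [553.0, -326.0], [594.0, -266.0]]
216 265 [[542.0, -372.0], [553.0, -324.0], [596.0, -264.0]]
228 306 [[543.0, -372.0], [551.0, -322.0], [561.0, -263.0]]
240 40 [[545.0, -367.0], [553.0, -318.0], [561.0, -263.0]]
lid plane [ 548.7 -320.5  187.4] [-0.99   0.131  0.043] [1582. 1471.   83.]
```

Call:
apply_moves(deltas=[{"offset": [-0.2, -0.075, 0], "delta_rot": [0, 0, 0.0568]}, {"offset": [-0.2, -0.075, 0], "delta_rot": [0, 0, 0.0568]}, {"offset": [-0.2, -0.075, 0], "delta_rot": [0, 0, 0.0568]}, {"offset": [-0.2, -0.075, 0], "delta_rot": [0, 0, 0.0568]}, {"offset": [-0.2, -0.075, 0], "delta_rot": [0, 0, 0.0568]}, {"offset": [-0.2, -0.075, 0], "delta_rot": [0, 0, 0.0568]}, {"offset": [-0.2, -0.075, 0], "delta_rot": [0, 0, 0.0568]}, {"offset": [-0.2, -0.075, 0], "delta_rot": [0, 0, 0.0568]}, {"offset": [0, 0, 0], "delta_rot": [0, 0, 0]}, {"offset": [0, 0, 0], "delta_rot": [0, 0, 0]}], claw=0.2, force=30)

```text
t: 2.15
ee_pos: [465.4, -60.0, 405.1]
ee_rot: [0.073, 0.997, 0.0, 0.001]
contact_force: [0.6, 0.3, 0.8]
width: 52.5
grip_force: 0.0
```

Run:
```python
from fit import *
im,d,c=snap("wrist"); W=cloud(d,c); np.savez("wrist",im=im,W=W)
print(np.linalg.inv(c["view"]).round(2).tolist())
for nm,x0,x1,y0,y1 in [("near left",390,520,10,130),("far left",525,650,10,130),("near right",390,520,-125,-10)]:
    fit(sel(W,x0,x1,y0,y1,80,95),nm+" rib"); fit(sel(W,x0,x1,y0,y1,52,95),nm+" top")
fit(sel(W,530,660,-130,-10,140,175),"bottle")
fit(sel(W,410,575,-375,-230,108,119),"case rim")
for r in [("scene")]:
    im2,d,c=snap(r); W=cloud(d,c)
    fit(sel(W,390,520,-125,-10,80,95),"NR scene"); fit(sel(W,530,660,-130,-10,140,175),"bottle scene")
W=np.load("side.npz")["W"]; fit(sel(W,530,660,-130,-10,140,175),"bottle side")
cv2.imwrite("pics/b.png",im[:,:,::-1]); print(manip.read_state())
```

```text
[[0.15, 0.96, 0.25, 397.98], [0.99, -0.14, -0.04, -50.17], [0.0, 0.25, -0.97, 385.01], [0.0, 0.0, 0.0, 1.0]]
near left rib 1583 c [454.4  67.9] rect [455.8  69.1] [22.3 60.1] 75.3 med [454.2  67.7]
near left top 5264 c [452.   64.7] rect [455.8  68.9] [61.6 91.1] 75.4 med [450.8  62.6]
far left rib 0 c [nan nan] rect [0. 0.] [0. 0.] 0.0 med [nan nan]
far left top 1 c [539.5  45.4] rect [539.5  45.4] [0. 0.] 0.0 med [539.5  45.4]
near right rib 1387 c [460.6 -59.7] rect [461.7 -59.9] [21.7 59.4] 81.7 med [460.3 -59.7]
near right top 4828 c [458.  -59.3] rect [461.6 -59.9] [62.  90.5] 81.7 med [456.9 -59. ]
bottle 0 c [nan nan] rect [0. 0.] [0. 0.] 0.0 med [nan nan]
case rim 1394 c [ 434.7 -287.3] rect [ 462.4 -309.2] [109.5 134.1] 53.9 med [ 429.8 -281.4]
NR scene 163 c [465.1 -60.5] rect [462.8 -60.8] [23.6 61.6] 79.8 med [465.2 -60.5]
bottle scene 132 c [593.3 -46.5] rect [590.4 -47.3] [27.2 24.8] 18.6 med [594.4 -46.2]
bottle side 153 c [585.6 -52.2] rect [587.  -47.7] [28.1 27.9] 21.5 med [585.  -54.6]
{'t': 2.25, 'joint_positions': array([-2.96178490e-01, -1.61281106e-01,  1.9166
[... 198 characters left out ...]
270007e-02, -3.10299003e+01, -3.85926712e+01, -5.14150620e-02,
        7.34098675e-02,  3.36894498e-02]), 'ee_pos': array([465.53297055, -59.85688437, 404.84397327]), 'ee_rot': array([7.24759199e-02, 9.97370145e-01, 3.16573458e-05, 1.86380897e-04]), 'contact_force': array([-0.22820914,  0.83371701,  0.435424  ]), 'ft_torque': array([ 0.09350938, -0.0684466 , -0.0050998 ]), 'grip_force': 0.0, 'width': 51.9383962481989}fit.py:4: RuntimeWarning: Mean of empty slice.
  r=cv2.minAreaRect(P); print(name,len(P),"c",np.round(P.mean(0),1),"rect",np.round(r[0],1),np.round(r[1],1),round(r[2],1), "med",np.round(np.median(P,0),1))
  ret = um.true_divide(
  return _methods._mean(a, axis=axis, dtype=dtype,
```

View pics/b.png

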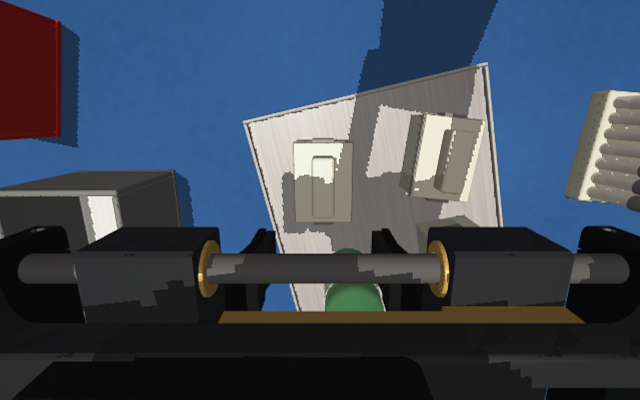

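The wrist view shows the NR box at about (322,180) and the NL box at about (445,155), clear of the fingers, with the bottle behind. Descending on NR now.

Call:
apply_moves(deltas=[{"offset": [-0.035, 0, -0.35], "delta_rot": [0, 0, 0]}, {"offset": [0, 0, -0.35], "delta_rot": [0, 0, 0]}, {"offset": [0, 0, -0.35], "delta_rot": [0, 0, 0]}, {"offset": [0, 0, -0.35], "delta_rot": [0, 0, 0]}, {"offset": [0, 0, -0.1], "delta_rot": [0, 0, 0]}, {"offset": [0, 0, -0.06], "delta_rot": [0, 0, 0]}, {"offset": [0, 0, 0], "delta_rot": [0, 0, 0]}])

```text
t: 3.12
ee_pos: [462.1, -60.1, 249.5]
ee_rot: [0.072, 0.997, -0.0, 0.001]
contact_force: [0.1, 0.0, -0.1]
width: 51.8
grip_force: 0.0
```

Call:
apply_moves(deltas=[{"offset": [0, 0, 0], "delta_rot": [0, 0, 0]}, {"offset": [0, 0, 0], "delta_rot": [0, 0, 0]}, {"offset": [0, 0, 0], "delta_rot": [0, 0, 0]}, {"offset": [0, 0, 0], "delta_rot": [0, 0, 0]}, {"offset": [0, 0, 0], "delta_rot": [0, 0, 0]}], claw=-1, force=30)

```text
t: 3.75
ee_pos: [461.6, -60.0, 249.0]
ee_rot: [0.072, 0.997, -0.0, 0.0]
contact_force: [-0.2, 0.6, 1.4]
width: 21.9
grip_force: 30.0
```

Call:
apply_moves(deltas=[{"offset": [0, 0, 0.1], "delta_rot": [0, 0, 0]}, {"offset": [0, 0, 0.15], "delta_rot": [0, 0, 0]}, {"offset": [0, 0, 0], "delta_rot": [0, 0, 0]}, {"offset": [0, 0, 0], "delta_rot": [0, 0, 0]}, {"offset": [0, 0, 0], "delta_rot": [0, 0, 0]}])

```text
t: 4.38
ee_pos: [461.2, -59.9, 273.3]
ee_rot: [0.072, 0.997, 0.0, -0.0]
contact_force: [-1.1, -0.0, -5.7]
width: 22.3
grip_force: 30.0
```

Call:
apply_moves(deltas=[{"offset": [0, 0, 0], "delta_rot": [0, 0, 0]}])

```text
t: 4.5
ee_pos: [461.3, -60.0, 273.3]
ee_rot: [0.072, 0.997, 0.0, -0.0]
contact_force: [0.7, -0.1, -5.5]
width: 21.6
grip_force: 30.0
```

Call:
apply_moves(deltas=[{"offset": [0, 0, 0.3], "delta_rot": [0, 0, 0]}, {"offset": [0, 0, 0.3], "delta_rot": [0, 0, 0]}, {"offset": [0, 0, 0.3], "delta_rot": [0, 0, 0]}, {"offset": [0, 0, 0.3], "delta_rot": [0, 0, 0]}, {"offset": [0, 0, 0.05], "delta_rot": [0, 0, 0]}, {"offset": [0, 0, 0], "delta_rot": [0, 0, 0]}, {"offset": [0, 0, 0], "delta_rot": [0, 0, 0]}])

```text
t: 5.38
ee_pos: [461.0, -59.9, 396.9]
ee_rot: [0.072, 0.997, 0.0, -0.002]
contact_force: [0.8, -0.8, -5.9]
width: 21.9
grip_force: 30.0
```

The full box is NR: about 5.7 N, or 0.58 kg. Moving it over the case.

Call:
apply_moves(deltas=[{"offset": [0.03, -0.2, 0], "delta_rot": [0, 0, 0.004]}, {"offset": [0.04, -0.35, 0], "delta_rot": [0, 0, 0]}, {"offset": [0.04, -0.35, 0], "delta_rot": [0, 0, 0]}, {"offset": [0.04, -0.35, 0], "delta_rot": [0, 0, 0]}, {"offset": [0.04, -0.35, 0], "delta_rot": [0, 0, 0]}, {"offset": [0.04, -0.35, 0], "delta_rot": [0, 0, 0]}, {"offset": [0.02, -0.35, 0], "delta_rot": [0, 0, 0]}, {"offset": [0, -0.15, 0], "delta_rot": [0, 0, 0]}, {"offset": [0, 0, 0], "delta_rot": [0, 0, 0]}, {"offset": [0, 0, 0], "delta_rot": [0, 0, 0]}])

```text
t: 6.62
ee_pos: [486.5, -304.0, 398.0]
ee_rot: [0.065, 0.998, 0.001, -0.001]
contact_force: [0.2, 0.1, -5.9]
width: 22.2
grip_force: 30.0
```

Run:
```python
from fit import *
ims=[]
for n in ["scene","side"]:
    im,d,c=snap(n); W=cloud(d,c); ims.append(im[120:345,150:500] if n=="side" else im[50:275,100:450])
    fit(sel(W,410,536,-375,-230,112,117),n+" rim")
    for nm,a in [("-x",(405,435,-330,-270,60,110)),("+y",(450,520,-270,-225,60,110))]:
        Q=sel(W,*a)
        if len(Q)>20: print(nm,len(Q),np.percentile(Q,[10,50,90],axis=0).round(1).tolist())
    fit(sel(W,410,560,-380,-225,144,175),n+" box low"); fit(sel(W,410,545,-380,-225,195,240),n+" box")
cv2.imwrite("pics/c.png",cv2.resize(np.vstack(ims),(700,900))[:,:,::-1]) if 0 else cv2.imwrite("pics/c.png",cv2.resize(np.hstack(ims),(800,257))[:,:,::-1])
print(manip.read_state()["ee_pos"])
```

```text
scene rim 77 c [ 470.  -253.4] rect [ 480.7 -267.2] [ 43.9 106.2] 83.1 med [ 462.7 -251.7]
-x 84 [[427.5, -299.3, 64.2], [429.8, -284.7, 80.3], [432.0, -273.8, 104.5]]
+y 155 [[457.3, -251.4, 66.8], [485.4, -247.4, 86.8], [512.5, -243.4, 106.3]]
scene box low 188 c [ 524.9 -301.1] rect [ 527.1 -290.5] [ 91.3 143.9] 45.5 med [ 549.3 -292. ]
scene box 540 c [ 506.7 -298.8] rect [ 509.2 -306.7] [ 68.1 123.6] 57.6 med [ 509.9 -296.2]
side rim 243 c [ 454.5 -322.4] rect [ 481.5 -306.1] [116.7 122.1] 82.0 med [ 437.7 -346. ]
-x 185 [[418.2, -324.6, 65.1], [421.5, -300.7, 86.4], [424.8, -277.3, 105.5]]
+y 147 [[453.1, -251.8, 64.5], [462.9, -249.4, 81.5], [474.6, -247.7, 101.9]]
side box low 575 c [ 497.4 -332.6] rect [ 497.7 -322.3] [ 57.5 132.1] 66.5 med [ 498.2 -333.5]
side box 909 c [ 470.8 -317.2] rect [ 497.5 -318.4] [ 64.3 130.6] 66.7 med [ 461.8 -314.4]
[ 486.60479362 -303.87130153  398.56118752]
```

View pics/c.png

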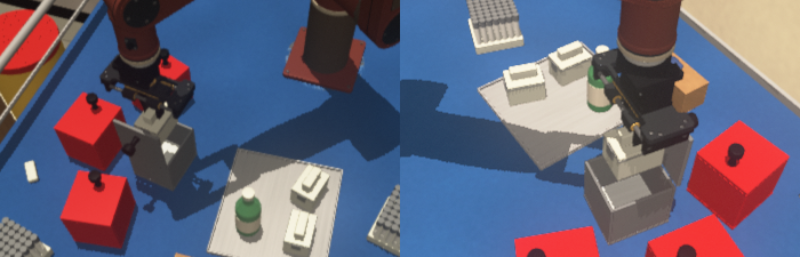

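The crops show the held box over the case mouth, aligned with it, with the upright lid clear behind. Lowering in stages.

Call:
apply_moves(deltas=[{"offset": [-0.016, -0.015, -0.1], "delta_rot": [0, 0, 0]}, {"offset": [0, 0, -0.3], "delta_rot": [0, 0, 0]}, {"offset": [0, 0, -0.3], "delta_rot": [0, 0, 0]}, {"offset": [0, 0, -0.3], "delta_rot": [0, 0, 0]}, {"offset": [0, 0, -0.2], "delta_rot": [0, 0, 0]}, {"offset": [0, 0, -0.08], "delta_rot": [0, 0, 0]}, {"offset": [0, 0, 0], "delta_rot": [0, 0, 0]}, {"offset": [0, 0, 0], "delta_rot": [0, 0, 0]}])

```text
t: 7.72
ee_pos: [485.4, -306.9, 272.1]
ee_rot: [0.065, 0.998, -0.001, 0.001]
contact_force: [-0.9, 0.5, -5.1]
width: 21.8
grip_force: 30.0
```

Call:
apply_moves(deltas=[{"offset": [0, 0, -0.03], "delta_rot": [0, 0, 0]}, {"offset": [0, 0, -0.03], "delta_rot": [0, 0, 0]}, {"offset": [0, 0, -0.02], "delta_rot": [0, 0, 0]}, {"offset": [0, 0, 0], "delta_rot": [0, 0, 0]}, {"offset": [0, 0, 0], "delta_rot": [0, 0, 0]}])

```text
t: 8.35
ee_pos: [485.1, -306.7, 263.2]
ee_rot: [0.065, 0.998, -0.0, 0.0]
contact_force: [0.7, -1.0, -1.4]
width: 21.4
grip_force: 30.0
```

Call:
apply_moves(deltas=[{"offset": [0, 0, -0.015], "delta_rot": [0, 0, 0]}, {"offset": [0, 0, -0.01], "delta_rot": [0, 0, 0]}, {"offset": [0, 0, 0], "delta_rot": [0, 0, 0]}, {"offset": [0, 0, 0], "delta_rot": [0, 0, 0]}])

```text
t: 8.85
ee_pos: [485.1, -306.7, 260.6]
ee_rot: [0.065, 0.998, -0.0, 0.0]
contact_force: [2.1, -1.8, -1.4]
width: 21.8
grip_force: 30.0
```

Call:
apply_moves(deltas=[{"offset": [0, 0, -0.01], "delta_rot": [0, 0, 0]}, {"offset": [0, 0, 0], "delta_rot": [0, 0, 0]}, {"offset": [0, 0, 0], "delta_rot": [0, 0, 0]}])

```text
t: 9.22
ee_pos: [485.1, -306.7, 259.9]
ee_rot: [0.065, 0.998, -0.0, 0.0]
contact_force: [1.4, -0.7, 4.7]
width: 21.7
grip_force: 30.0
```

Call:
apply_moves(deltas=[{"offset": [0, 0, 0], "delta_rot": [0, 0, 0]}, {"offset": [0, 0, 0], "delta_rot": [0, 0, 0]}, {"offset": [0, 0, 0], "delta_rot": [0, 0, 0]}, {"offset": [0, 0, 0], "delta_rot": [0, 0, 0]}], claw=0.05)

```text
t: 9.72
ee_pos: [484.8, -306.3, 258.9]
ee_rot: [0.065, 0.998, 0.0, -0.0]
contact_force: [1.0, 0.2, -0.4]
width: 44.5
grip_force: 0.0
```

Call:
apply_moves(deltas=[{"offset": [0, 0, 0.1], "delta_rot": [0, 0, 0]}, {"offset": [0, 0, 0.3], "delta_rot": [0, 0, 0]}, {"offset": [0, 0, 0.4], "delta_rot": [0, 0, 0]}, {"offset": [0, 0, 0.4], "delta_rot": [0, 0, 0]}, {"offset": [0, 0, 0.4], "delta_rot": [0, 0, 0]}, {"offset": [0, 0, 0.4], "delta_rot": [0, 0, 0]}, {"offset": [-0.2, 0.2, 0.3], "delta_rot": [0, 0, 0]}, {"offset": [-0.3, 0.3, 0], "delta_rot": [0, 0, 0]}, {"offset": [-0.3, 0.3, 0], "delta_rot": [0, 0, 0]}, {"offset": [-0.2, 0.2, 0], "delta_rot": [0, 0, 0]}, {"offset": [0, 0, 0], "delta_rot": [0, 0, 0]}])

```text
t: 11.1
ee_pos: [384.0, -205.4, 490.5]
ee_rot: [0.065, 0.998, -0.001, 0.001]
contact_force: [0.7, 0.2, -0.8]
width: 45.9
grip_force: 0.0
```

Run:
```python
from fit import *
ims=[]
for n in ["scene","side"]:
    im,d,c=snap(n); W=cloud(d,c); ims.append(im[120:345,150:500] if n=="side" else im[50:275,100:450])
    R=sel(W,430,540,-350,-260,92,112); fit(R,n+" rib"); print("rib z",np.percentile(R[:,2],[10,50,90]).round(1))
    print("red top z",np.percentile(sel(W,640,730,-420,-340,100,130)[:,2],[10,50,90]).round(1), "NL rib z", np.percentile(sel(W,420,490,40,100,82,95)[:,2],[50]).round(1))
    K=sel(W,572,612,-345,-280,185,245); print("knob",len(K),np.percentile(K,[3,50,97],axis=0).round(1).tolist())
    T=sel(W,520,572,-375,-255,232,262); print("lid top",len(T),np.percentile(T,[3,50,97],axis=0).round(1).tolist())
    L=sel(W,520,572,-375,-255,125,235)
    # fit plane in case frame
    a=np.radians(-7.6); ex=np.array([np.cos(a),np.sin(a)]); u=(L[:,:2]-[484.7,-305.5])@ex; ok=(u>50)&(u<85)
    for z in range(125,235,20):
        m=ok&(L[:,2]>=z)&(L[:,2]<z+20); print(z,m.sum(),np.percentile(u[m],[10,50,90]).round(1) if m.any() else "")
cv2.imwrite("pics/d.png",cv2.resize(np.hstack(ims),(800,257))[:,:,::-1]); print(manip.read_state()["ee_pos"])
```

```text
scene rib 101 c [ 462.6 -295.7] rect [ 444.8 -312.1] [78.  72.7] 59.0 med [ 468.1 -299.1]
rib z [ 94.7  99.8 105.6]
red top z [120.7 123.3 126. ] NL rib z [88.3]
knob 117 [[574.4, -331.5, 201.9], [594.8, -317.0, 217.4], [602.3, -307.5, 225.0]]
lid top 181 [[547.2, -368.9, 232.9], [557.2, -312.4, 240.2], [566.1, -259.3, 244.3]]
125 102 [69.9 71.3 72.6]
145 101 [70.9 72.3 73.5]
165 128 [71.2 72.7 73.9]
185 125 [71.8 73.4 74.5]
205 168 [72.9 74.3 76.5]
225 86 [73.1 74.3 75.6]
side rib 355 c [ 493.9 -311.9] rect [ 485.5 -305. ] [108.9  89.3] 0.1 med [ 491.2 -311.5]
rib z [ 94.3  97.7 102.5]
red top z [119.8 121.4 123.2] NL rib z [86.]
knob 174 [[575.1, -334.0, 203.7], [585.2, -325.3, 216.0], [597.5, -311.6, 222.6]]
lid top 277 [[543.2, -371.3, 232.5], [552.0, -318.7, 238.6], [561.6, -262.8, 241.2]]
125 240 [62.4 63.3 64.5]
145 252 [62.9 64.  65. ]
165 273 [63.4 64.5 65.7]
185 280 [64.2 65.1 66.3]
205 290 [64.7 65.7 66.8]
225 162 [65.3 66.2 67.3]
[ 384.93568878 -206.54965646  490.12142505]
```

View pics/d.png

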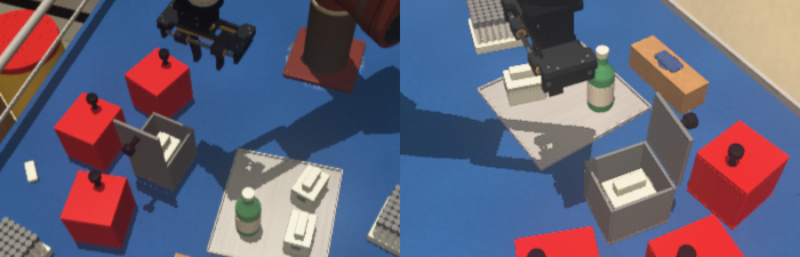

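The box stands on the sprung floor: its rib top is at about 98–100 mm, so the floor has sunk. The lid is upright with its knob at (130,148) in the left crop. Next I go behind the lid with the fingers closed.

Call:
apply_moves(deltas=[{"offset": [0.25, -0.09, 0], "delta_rot": [0, 0, 0]}, {"offset": [0.35, -0.13, 0], "delta_rot": [0, 0, 0]}, {"offset": [0.35, -0.13, 0], "delta_rot": [0, 0, 0]}, {"offset": [0.35, -0.13, 0], "delta_rot": [0, 0, 0]}, {"offset": [0.35, -0.13, 0], "delta_rot": [0, 0, 0]}, {"offset": [0.35, -0.13, 0], "delta_rot": [0, 0, 0]}, {"offset": [0, 0, 0], "delta_rot": [0, 0, 0]}, {"offset": [0, 0, -0.25], "delta_rot": [0, 0, 0]}, {"offset": [0, 0, -0.35], "delta_rot": [0, 0, 0]}, {"offset": [0, 0, -0.3], "delta_rot": [0, 0, 0]}, {"offset": [0, 0, 0], "delta_rot": [0, 0, 0]}, {"offset": [0, 0, 0], "delta_rot": [0, 0, 0]}], claw=-1, force=20)

```text
t: 12.7
ee_pos: [585.1, -280.8, 400.8]
ee_rot: [0.065, 0.998, -0.0, 0.001]
contact_force: [-1.1, 0.4, 0.5]
width: 0.4
grip_force: 0.0
```

Run:
```python
from h import *
p=manip.read_state()["ee_pos"]; print(p.round(1))
c=np.array([484.7,-305.5]); ex=np.array([.9912,-.1323]); ey=np.array([.1323,.9912])
u=(p[:2]-c)@ex; v=(p[:2]-c)@ey; print("u,v",u,v)
prev=p.copy(); s=105
for th in [1.6]+list(np.linspace(1.5,-0.03,20)):
    C=np.array([63,114])+s*np.array([-np.cos(th),np.sin(th)])+8*np.array([np.sin(th),np.cos(th)])
    q=np.r_[c+(C[0]+9.5)*ex+v*ey, C[1]+182]
    print(round(th,2),((q-prev)/100).round(3).tolist(), q.round(1)); prev=q
```

```text
[ 585.1 -280.8  400.8]
u,v 96.2049735401046 37.75879878553536
1.6 [-0.125, 0.017, -0.0] [ 572.5 -279.1  400.7]
1.5 [-0.104, 0.014, 0.006] [ 562.1 -277.7  401.3]
1.42 [-0.084, 0.011, -0.003] [ 553.7 -276.6  401. ]
1.34 [-0.083, 0.011, -0.01] [ 545.4 -275.5  400. ]
1.26 [-0.082, 0.011, -0.017] [ 537.1 -274.4  398.4]
1.18 [-0.081, 0.011, -0.023] [ 529.  -273.3  396.1]
1.1 [-0.079, 0.011, -0.03] [ 521.2 -272.3  393.1]
1.02 [-0.076, 0.01, -0.036] [ 513.6 -271.3  389.5]
0.94 [-0.073, 0.01, -0.042] [ 506.3 -270.3  385.3]
0.86 [-0.069, 0.009, -0.048] [ 499.3 -269.4  380.5]
0.78 [-0.065, 0.009, -0.053] [ 492.8 -268.5  375.2]
0.69 [-0.061, 0.008, -0.058] [ 486.7 -267.7  369.4]
0.61 [-0.056, 0.007, -0.063] [ 481.1 -266.9  363.1]
0.53 [-0.051, 0.007, -0.067] [ 476.  -266.2  356.3]
0.45 [-0.045, 0.006, -0.071] [ 471.5 -265.6  349.2]
0.37 [-0.039, 0.005, -0.075] [ 467.5 -265.1  341.7]
0.29 [-0.033, 0.004, -0.078] [ 464.2 -264.7  333.9]
0.21 [-0.027, 0.004, -0.08] [ 461.5 -264.3  325.9]
0.13 [-0.021, 0.003, -0.082] [ 459.4 -264.   317.7]
0.05 [-0.014, 0.002, -0.084] [ 458.  -263.8  309.3]
-0.03 [-0.007, 0.001, -0.084] [ 457.3 -263.7  300.8]
```

Call:
apply_moves(deltas=[{"offset": [-0.125, 0.017, 0], "delta_rot": [0, 0, 0]}, {"offset": [-0.104, 0.014, 0], "delta_rot": [0, 0, 0]}, {"offset": [-0.084, 0.011, 0], "delta_rot": [0, 0, 0]}, {"offset": [-0.083, 0.011, -0.01], "delta_rot": [0, 0, 0]}, {"offset": [-0.082, 0.011, -0.017], "delta_rot": [0, 0, 0]}, {"offset": [-0.081, 0.011, -0.023], "delta_rot": [0, 0, 0]}, {"offset": [0, 0, 0], "delta_rot": [0, 0, 0]}])

```text
t: 13.58
ee_pos: [528.3, -272.9, 393.5]
ee_rot: [0.065, 0.998, 0.0, -0.001]
contact_force: [0.6, -0.8, 0.8]
width: 0.4
grip_force: 0.0
```

Call:
apply_moves(deltas=[{"offset": [-0.079, 0.011, -0.02], "delta_rot": [0, 0, 0]}, {"offset": [-0.076, 0.01, -0.036], "delta_rot": [0, 0, 0]}, {"offset": [-0.073, 0.01, -0.042], "delta_rot": [0, 0, 0]}, {"offset": [-0.069, 0.009, -0.048], "delta_rot": [0, 0, 0]}, {"offset": [-0.065, 0.009, -0.053], "delta_rot": [0, 0, 0]}, {"offset": [-0.061, 0.008, -0.058], "delta_rot": [0, 0, 0]}])

```text
t: 14.32
ee_pos: [486.2, -267.2, 368.2]
ee_rot: [0.065, 0.998, 0.0, -0.0]
contact_force: [0.4, 0.3, -0.1]
width: 0.4
grip_force: 0.4
```

Run:
```python
from fit import *
ims=[]
for n in ["scene","side"]:
    im,d,c=snap(n); ims.append(im[120:345,150:500] if n=="side" else im[50:275,100:450])
cv2.imwrite("pics/e.png",cv2.resize(np.hstack(ims),(800,257))[:,:,::-1]); s=manip.read_state(); print(s["ee_pos"],s["contact_force"])
```

```text
[ 485.84758596 -267.10155432  367.4838628 ] [-0.12472169 -0.29957256 -0.96162968]
```

View pics/e.png

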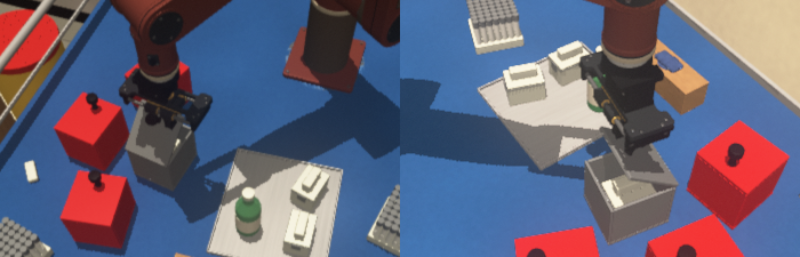

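The lid is following the fingers and is about halfway down (side crop ≈(640,160)). I carry on along the arc.

Call:
apply_moves(deltas=[{"offset": [-0.056, 0.007, -0.063], "delta_rot": [0, 0, 0]}, {"offset": [-0.051, 0.007, -0.067], "delta_rot": [0, 0, 0]}, {"offset": [-0.045, 0.006, -0.071], "delta_rot": [0, 0, 0]}, {"offset": [-0.039, 0.005, -0.075], "delta_rot": [0, 0, 0]}, {"offset": [-0.033, 0.004, -0.078], "delta_rot": [0, 0, 0]}, {"offset": [-0.027, 0.004, -0.08], "delta_rot": [0, 0, 0]}, {"offset": [-0.021, 0.003, -0.08], "delta_rot": [0, 0, 0]}, {"offset": [0, 0, -0.05], "delta_rot": [0, 0, 0]}, {"offset": [0, 0, -0.03], "delta_rot": [0, 0, 0]}, {"offset": [0, 0, 0], "delta_rot": [0, 0, 0]}])

```text
t: 15.68
ee_pos: [459.5, -263.7, 308.9]
ee_rot: [0.065, 0.998, 0.0, -0.0]
contact_force: [0.3, -0.3, -0.1]
width: 0.5
grip_force: 0.0
```

Call:
apply_moves(deltas=[{"offset": [0, 0, -0.03], "delta_rot": [0, 0, 0]}, {"offset": [0, 0, -0.02], "delta_rot": [0, 0, 0]}, {"offset": [0, 0, -0.01], "delta_rot": [0, 0, 0]}, {"offset": [0, 0, 0], "delta_rot": [0, 0, 0]}])

```text
t: 16.18
ee_pos: [459.7, -263.8, 304.9]
ee_rot: [0.065, 0.998, -0.0, 0.0]
contact_force: [-4.4, 2.5, 11.6]
width: 0.4
grip_force: 5.8
```

Call:
apply_moves(deltas=[{"offset": [0, 0, -0.01], "delta_rot": [0, 0, 0]}, {"offset": [0, 0, 0], "delta_rot": [0, 0, 0]}])

```text
t: 16.42
ee_pos: [459.7, -263.8, 304.8]
ee_rot: [0.065, 0.998, -0.0, 0.0]
contact_force: [-7.3, 5.0, 18.4]
width: 0.6
grip_force: 8.8
```

Call:
apply_moves(deltas=[{"offset": [0, 0, 0.1], "delta_rot": [0, 0, 0]}, {"offset": [0, 0, 0.4], "delta_rot": [0, 0, 0]}, {"offset": [0, 0, 0.4], "delta_rot": [0, 0, 0]}, {"offset": [0, 0, 0.4], "delta_rot": [0, 0, 0]}, {"offset": [-0.2, 0.3, 0.3], "delta_rot": [0, 0, 0]}, {"offset": [-0.3, 0.4, 0], "delta_rot": [0, 0, 0]}, {"offset": [-0.2, 0.3, 0], "delta_rot": [0, 0, 0]}, {"offset": [0, 0, 0], "delta_rot": [0, 0, 0]}, {"offset": [0, 0, 0], "delta_rot": [0, 0, 0]}])

```text
t: 17.55
ee_pos: [389.7, -164.0, 462.5]
ee_rot: [0.065, 0.998, -0.0, 0.001]
contact_force: [0.2, -0.2, 0.2]
width: 0.5
grip_force: 0.0
```

Run:
```python
from fit import *
ims=[]
for n in ["scene","side"]:
    im,d,c=snap(n); W=cloud(d,c); ims.append(im[120:345,150:500] if n=="side" else im[50:275,100:450])
    for nm,q in [("case",(425,545,-360,-255)),("red",(625,745,-435,-325)),("red2",(435,545,-550,-445))]:
        L=sel(W,*q,110,133); A=np.c_[L[:,:2]-L[:,:2].mean(0),np.ones(len(L))]; k=np.linalg.lstsq(A,L[:,2],rcond=None)[0]; m=abs(A@k-L[:,2])<2.5
        k=np.linalg.lstsq(A[m],L[m,2],rcond=None)[0]; print(n,nm,len(L),"slopes",k[:2].round(4),"z",k[2].round(1))
    for nm,x0,x1,y0,y1 in [("near left",390,520,10,130),("far left",525,650,10,130)]: fit(sel(W,x0,x1,y0,y1,80,95),nm+" rib")
    fit(sel(W,530,660,-130,-10,140,175),"bottle")
cv2.imwrite("pics/f.png",cv2.resize(np.hstack(ims),(800,257))[:,:,::-1]); print(manip.read_state()["ee_pos"])
```

```text
scene case 1288 slopes [-0.006  -0.0008] z 123.3
scene red 1660 slopes [-0.0026 -0.0045] z 123.2
scene red2 1130 slopes [-0.0042 -0.0039] z 123.4
near left rib 164 c [459.2  68.5] rect [457.1  68.4] [21.9 62. ] 76.1 med [459.4  68.4]
far left rib 181 c [584.6  77.3] rect [582.  77.] [62.1 21.3] 2.3 med [585.3  77.3]
bottle 130 c [593.  -46.5] rect [590.7 -47.2] [26.8 24.8] 18.4 med [594.3 -46.2]
side case 2374 slopes [0.0012 0.0005] z 121.4
side red 2198 slopes [0.0005 0.0011] z 121.4
side red2 3219 slopes [-0.0009  0.001 ] z 121.7
near left rib 129 c [446.8  67.7] rect [447.6  69.2] [26.5 45. ] 71.9 med [446.7  67. ]
far left rib 33 c [601.   78.4] rect [601.3  80.7] [20.4 26.8] 46.1 med [602.8  80.2]
bottle 155 c [585.6 -52.1] rect [587.3 -48.7] [29.5 25.9] 37.7 med [585.  -53.5]
[ 389.88859902 -164.35372317  462.13353618]
```

View pics/f.png

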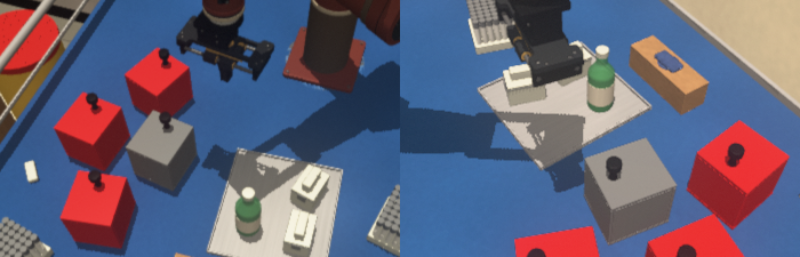

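The grey case is shut: its lid is level and at the same height as the shut red ones. The other two boxes and the bottle have not moved.

```bash
python3 -c "
from bench import manip
print(manip.close_job())"
```

```text
the job is handed in; nothing more can be done
None
```

The full box (about 0.58 kg, the one in the tray's near-right quarter) stands on the case's sprung floor with the lid shut flat; the two empty boxes and the bottle are where they were, the arm never went near the tube pack or glove box, and the job is handed in (the hand-in call gave no verdict).

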